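# Probe the board's test points

## Robot

A 6-joint arm with a two-finger parallel gripper is mounted at the origin on the work surface. World frame = base frame: x ahead of the robot, y to its left, z up, the work surface at z = 0. Lengths are in m, angles in degrees, forces in N, time in s.
With the tool pointing down it reaches from about 0.4 to 0.825 m from the base axis. Payload 7 kg.
Tool frame: the origin (TCP) lies midway between the tips of the shut fingers; the grasp point (between the pads) lies 19 mm behind it; z points along the fingers, y is the direction in which the jaws open and shut (so a half turn about z gives the same grasp; the last joint's range is limited). The gripper opens to 88 mm and grips with 3 to 60 N. Pads are 19 mm wide; open, the fingers measure 130 mm over their backs; the gripper's body (78 mm by 193 mm) begins 47 mm behind the grasp point.
Start: joints at [-47.206, 20.546, 0.682, 0, -70.136, -16.507], TCP at [0.299, -0.605, 0.227] pointing down, gripper open.
Joint ranges: [-176.03, 176.03], [-82.01, 121.73], [-58.28, 71.71], [-173.87, 95.51], [-174.79, -0.11], [-173.66, 173.66]. Speed limits (degrees/s): [136.94, 136.94, 172.46, 180, 180, 180].

## Interface

Orientations are given as [roll, pitch, yaw] about the fixed x, y, z axes, in that order (R = Rz(yaw) Ry(pitch) Rx(roll)).
In Python, from plant import sensors, cams, job gives the robot as it stands.
- The arm moves only by the tool move_arm, never from a script. Its argument "commands" is a list of rows, each a list of 7 numbers: the finger opening in cm, from 0 to 8.76, then the shift along the tool's x, y, z in cm, then the turn, a rotation vector about the tool's x, y, z in rad. In form: [[hand, x, y, z, wx, wy, wz], ...]. A call has exactly 8 rows; each row is the pose to reach, as a shift and turn from the pose commanded when the call began, along the tool's axes at that moment; what a row does not reach only later rows make up. A row lasts 1/8 s, in which the tool goes at most 62.5 mm and 10.7 degrees, less where a joint would pass 70% of its speed; a pose out of reach is approached as far as the arm can. A call with a gripper value outside its range is refused whole. The fingers move at their own pace and stop on an object; the grip force is fixed at half the most. Time passes only in rows, so rows that repeat a pose let the fingers close, or fill a call up. It gives the time, the measured TCP pose, the force and the opening at its end, in the units of the state.
- sensors.get_obs(): the state, without advancing time (a new reading comes with each control period).
- cams.snapshot(name): name is "side" or "top" or "wrist"; returns a dict with "frame" (384x512x3 uint8, red, green, blue), "camera_matrix" (3x3 intrinsics, pixels), "dist_coeffs" ([k1, k2, p1, p2, k3] as OpenCV has them; the pictures are not rectified), "R" (3x3) and "t" (3): a world point X has camera coordinates R X + t. Camera axes: x right, y down, z forward; pixel columns grow to the right and rows downward; lengths in m; the calibration is good to about 2 mm. A picture is of the moment at which its call begins. There is no depth.
- job.close_job(): hands the job in, once; it reports no verdict.
The state is a dict: "clock": time; "joint_pos": joint angles; "qvel": joint speeds; "tau": joint torques, N m; "tool_pos": TCP position; "orientation": TCP orientation; "force": force on the tool from outside, world axes, zero at the start; "moment": the same for the moment, N m; "opening": finger opening in m.
Only numpy, scipy, OpenCV 4.12 (cv2) and the standard library are available. Lean on these libraries where they do the work, as an engineer would, in place of code of your own. Each camera call takes 0.05 s, during which the arm holds its last target.

## Task

Slide the jig's clear guard fully open by its orange handle and leave it open. Then take the probe from its stand and press its tip gently onto the red, then the yellow, then the blue test point, resting about half a second on each so that the spring contact gives, without ever touching the black one. Finally hang the probe back in the stand's fork, upright with its collar resting on the fork, let go, and leave everything else on the bench as it is.

Things in the scene. Friction and masses are not known exactly. Their poses are not given: they have to be found in the camera images.
- jig: Test jig lying fixed on the bench: black base with a green circuit board, 170 mm (its x) by 290 mm (its y), board surface 20 mm above the bench, with two aluminium rails along y at x = +-74 mm (14 mm wide, tops 45 mm above the bench). Origin at the centre of the underside. The four test points stand in the half at negative y (around y = -65 mm); the other half is where the open guard parks. Its direction and place vary.
- guard (a joint): Sliding clear guard plate (162 mm in jig x by 126 mm in jig y, upper face 51 mm above the bench, orange edges) on the jig's rails. 0 = closed, over the test points; grows as it slides along the jig's +y; end stop at 0.125 m = fully open, points free. Slides with about 2.5 N and stays where left. It starts closed or up to 15 mm open.
- guard_grip (a point): Point on the guard's orange upright handle, a wall 90 mm long (jig x), 12 mm thick (jig y), standing on the middle of the guard plate from 51 to 87 mm above the bench; the point lies in the handle's middle, 77 mm above the bench, and moves with the guard. It can be pushed along with shut fingers.
- probe: Hand test probe, 144 mm long, about 0.12 kg, hanging upright in the stand, tip down. Origin at the tip, z up along its length. Steel needle 7 mm thick with round end (z 0 to 26 mm), black nose 18 mm thick (up to 70 mm), yellow collar 40 mm in diameter and 6 mm thick (z 70 to 76 mm), round red grip 26 mm in diameter (z 76 to 144 mm). Round: its turn about z is of no importance.
- probe_tip (a point): The very end of the probe's needle.
- probe_collar (a point): Centre of the underside of the probe's collar, 70 mm above its tip.
- stand: Probe stand fixed on the bench: steel base 120 by 100 mm, rear column at its +x side, and an aluminium fork, 70 mm wide, with upper face 100 mm above the bench. The fork's slot is 28 mm wide (in stand y), open to the stand's -x and closed at x = +30 mm; its prongs end at x = -31 mm. Nothing stands above the fork. Origin at the underside, below the seat; place and yaw vary.
- stand_seat (a point): The seat: middle of the slot at the fork's upper face (100 mm above the bench), axes like the stand's. The probe hangs with the underside of its collar on the fork here and its tip 30 mm above the bench.
- point_red: Red test point on the jig's board: red round housing 38 mm in diameter, 8 mm high, origin at the centre of its underside (20 mm above the bench), z up. Carries a round, flat-topped brass spring contact in the middle, 18 mm in diameter, its top 18 mm above this origin (38 mm above the bench) when at rest. The four colours swap places from one start to the next; neighbours stand about 60 mm apart.
- pin_red (a joint): How far the red spring contact is pressed down, m: 0 at rest, 0.006 on its stop. It starts to give at about 1.3 N, takes about 4.3 N on its stop, and springs back.
- point_yellow: Yellow test point on the jig's board: yellow round housing 38 mm in diameter, 8 mm high, origin at the centre of its underside (20 mm above the bench), z up. Carries a round, flat-topped brass spring contact in the middle, 18 mm in diameter, its top 18 mm above this origin (38 mm above the bench) when at rest. The four colours swap places from one start to the next; neighbours stand about 60 mm apart.
- pin_yellow (a joint): How far the yellow spring contact is pressed down, m: 0 at rest, 0.006 on its stop. It starts to give at about 1.3 N, takes about 4.3 N on its stop, and springs back.
- point_blue: Blue test point on the jig's board: blue round housing 38 mm in diameter, 8 mm high, origin at the centre of its underside (20 mm above the bench), z up. Carries a round, flat-topped brass spring contact in the middle, 18 mm in diameter, its top 18 mm above this origin (38 mm above the bench) when at rest. The four colours swap places from one start to the next; neighbours stand about 60 mm apart.
- pin_blue (a joint): How far the blue spring contact is pressed down, m: 0 at rest, 0.006 on its stop. It starts to give at about 1.3 N, takes about 4.3 N on its stop, and springs back.
- point_black: Black test point on the jig's board: black round housing 38 mm in diameter, 8 mm high, origin at the centre of its underside (20 mm above the bench), z up. Carries a round, flat-topped steel spring contact in the middle, 18 mm in diameter, its top 18 mm above this origin (38 mm above the bench) when at rest. The four colours swap places from one start to the next; neighbours stand about 60 mm apart. Not to be touched.
- pin_black (a joint): How far the black spring contact is pressed down, m: 0 at rest, 0.006 on its stop. It starts to give at about 1.3 N, takes about 4.3 N on its stop, and springs back.
- multimeter: Bystander, to be left alone: grey handheld meter, 85 x 170 mm, 36 mm high, lying flat. Origin at its underside.
- spool: Bystander, to be left alone: aluminium reel, 64 mm in diameter, 52 mm high, standing upright. Origin at its underside.
- screwdriver: Bystander, to be left alone: green-handled screwdriver, 180 mm long, lying flat. Origin at its underside.
- mug: Bystander, to be left alone: blue mug, 80 mm across, 90 mm high. Origin at its underside.
- bottle: Bystander, to be left alone: white bottle with red cap, 60 mm across, 150 mm high. Origin at its underside.
- jar: Bystander, to be left alone: glass jar with metal lid, 70 mm across, 80 mm high. Origin at its underside.

How it is judged:
By the outcome, as a careful person would: the job done as asked, in the order asked, and still so for the second after the job is handed in, with the robot touching nothing.
It also fails if it takes over 72 s, if anything falls off the work surface, if the arm or the gripper's body presses on something with over 40 N, if the wrist force passes 120 N, or if a joint passes its speed limit or range.

## Working session

There is one attempt and no reset: what is moved stays moved. The work goes in short steps, Python scripts to look and compute and a tool call to move; the robot and the scene stay as the last step left them, time stands still between calls to the robot, and variables do not carry over. Pictures are saved under pics/ and viewed, and the job is handed in when it is done.

Besides the shell and the picture viewer there is one more tool, called after "Emit:" as name([rows], argument=value, ...), one row to a line, values as JSON. move_arm: Moves the arm, as the interface text tells. Its arguments: {"type":"object","properties":{"commands":{"type":"array"}},"required":["commands"]}

```bash
ls; mkdir -p pics
cat > h.py <<'E'
import numpy as np, cv2
from plant import sensors, cams, job
def snap(n,fn):
    s=cams.snapshot(n); cv2.imwrite('pics/'+fn+'.png',s['frame'][:,:,::-1]); np.savez('pics/'+fn+'.npz',**s); return s
E
python3 - <<'E'
from h import *
for n in ['side','top','wrist']:
    s=snap(n,n+'0'); print(n,s['camera_matrix'].tolist(),s['dist_coeffs'],(-s['R'].T@s['t']).round(3), s['R'].round(3).tolist())
print(sensors.get_obs())
E
```

```text
pics
side [[377.39113275685736, 0.0, 250.81697152536134], [0.0, 377.39113275685736, 186.23321155986721], [0.0, 0.0, 1.0]] [-0.07243211  0.          0.          0.          0.        ] [ 0.473 -1.093  0.687] [[0.999, -0.034, 0.004], [-0.014, -0.496, -0.868], [0.031, 0.868, -0.496]]
top [[367.8303278742689, 0.0, 254.95120788528124], [0.0, 367.8303278742689, 189.1534046422443], [0.0, 0.0, 1.0]] [-0.0530839  0.         0.         0.         0.       ] [ 0.451 -0.021  1.418] [[-0.007, -1.0, -0.003], [-0.998, 0.007, -0.068], [0.068, 0.003, -0.998]]
wrist [[330.61777748172284, 0.0, 254.9086670917193], [0.0, 330.61777748172284, 189.13858278295143], [0.0, 0.0, 1.0]] [-0.03454825  0.          0.          0.          0.        ] [ 0.24  -0.635  0.385] [[-0.442, 0.897, 0.001], [0.87, 0.429, 0.244], [0.218, 0.109, -0.97]]
{'clock': 0.15, 'joint_pos': array([-4.72051124e+01,  2.05816521e+01,  6.46169103e-01, -1.12618509e-02,
       -7.01355632e+01, -1.65066971e+01]), 'qvel': array([-0.0618069 , -0.02214659,  0.29301825,  0.15621093, -0.00142282,
       -0.02590326]), 'tau': array([-2.22728973e-03, -5.83276749e+01,  2.93288201e+01,  7.00116232e+00,
        8.75614380e-03, -1.20590812e-04]), 'tool_pos': array([ 0.29874804, -0.60489138,  0.22585514]), 'orientation': array([ 1.79928873e+02, -1.00355766e-02, -1.53715637e+02]), 'force': array([-0.8102714 ,  0.21195144, -0.03431342]), 'moment': array([ 0.01399535, -0.00732013, -0.03715311]), 'opening': 0.08760969521494666}
```

View pics/top0.png

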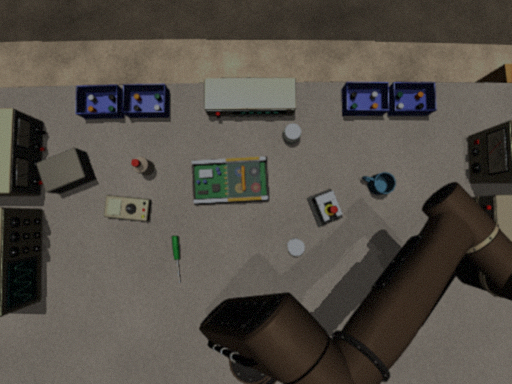

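View pics/side0.png

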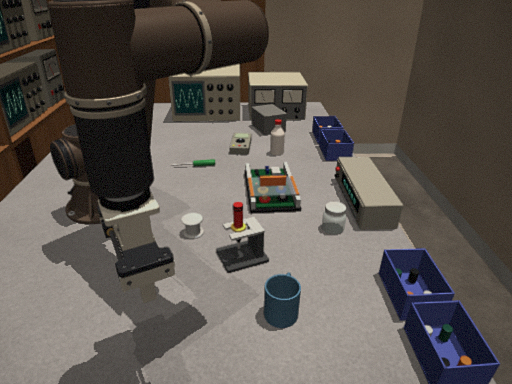

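View pics/wrist0.png

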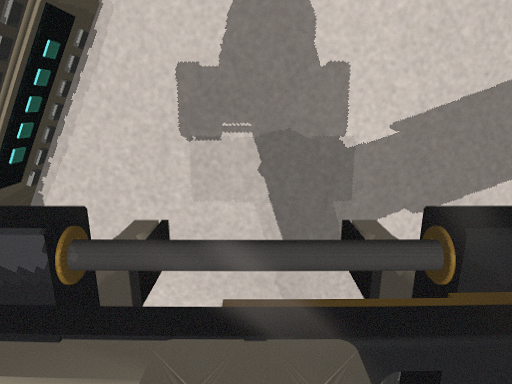

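Run:
```python
from h import *
t=cv2.imread('pics/top0.png'); s=cv2.imread('pics/side0.png')
cv2.imwrite('pics/tc.png',cv2.resize(t[140:240,180:360],None,fx=4.4,fy=4.4,interpolation=cv2.INTER_CUBIC))
cv2.imwrite('pics/sc.png',cv2.resize(s[150:280,180:340],None,fx=4.5,fy=4.5,interpolation=cv2.INTER_CUBIC))
```

```text
(no output)
```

View pics/tc.png

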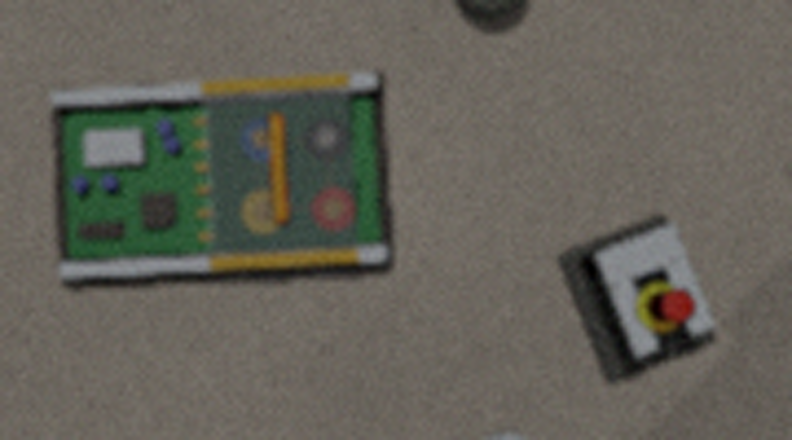

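View pics/sc.png

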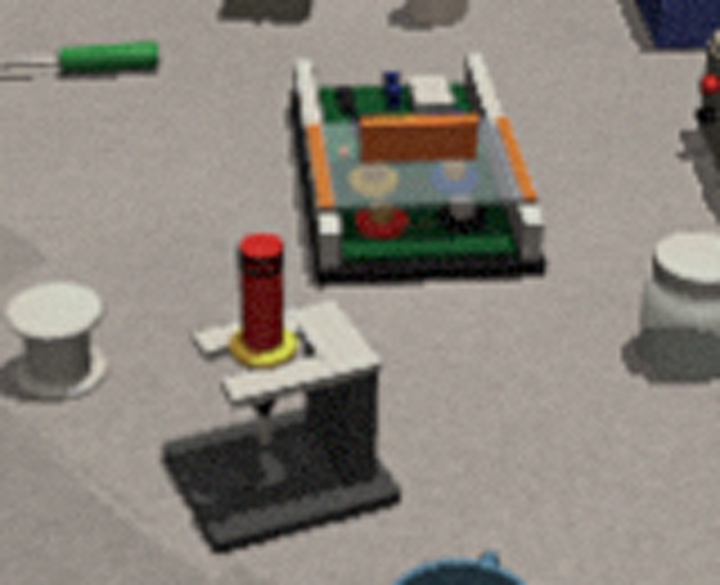

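```bash
cat >> h.py <<'E'
def ray(s,uv):
    p=cv2.undistortPoints(np.array(uv,float).reshape(-1,1,2),s['camera_matrix'],s['dist_coeffs']).reshape(-1,2)
    d=np.c_[p,np.ones(len(p))]@s['R']; return -s['R'].T@s['t'],d
def onz(s,uv,z):
    c,d=ray(s,uv); return c+d*((np.asarray(z)-c[2])/d[:,2]).reshape(-1,1)
def proj(s,X):
    return cv2.projectPoints(np.array(X,float).reshape(-1,1,3),cv2.Rodrigues(s['R'])[0],s['t'],s['camera_matrix'],s['dist_coeffs'])[0].reshape(-1,2)
def tri(obs):
    A=np.zeros((3,3));b=np.zeros(3)
    for s,uv in obs:
        c,d=ray(s,[uv]);d=d[0]/np.linalg.norm(d[0]);P=np.eye(3)-np.outer(d,d);A+=P;b+=P@c
    return np.linalg.solve(A,b)
def load(fn): return dict(np.load('pics/'+fn+'.npz'))
E
python3 - <<'E'
from h import *
t=load('top0'); s=load('side0')
T=lambda L:[(180+(u+.5)/4.4-.5,140+(v+.5)/4.4-.5) for u,v in L]
S=lambda L:[(180+(u+.5)/4.5-.5,150+(v+.5)/4.5-.5) for u,v in L]
print('rails corners',onz(t,T([(53,92),(378,74),(388,262),(63,276)]),.045).round(4))
print('points b,k,y,r',onz(t,T([(260,138),(326,138),(264,212),(333,210)]),.035).round(4))
print('handle top ends',onz(t,T([(277,114),(282,222)]),.087).round(4))
print('collar top',onz(t,T([(661,305)]),.106),onz(t,T([(677,306)]),.174))
print('grip tri',tri([(t,T([(677,306)])[0]),(s,S([(262,243)])[0])]))
print('collar tri',tri([(t,T([(661,306)])[0]),(s,S([(263,344)])[0])]))
print('red tri',tri([(t,T([(333,210)])[0]),(s,S([(381,215)])[0])]))
print('yel tri',tri([(t,T([(264,212)])[0]),(s,S([(374,181)])[0])]))
print('fork',onz(t,T([(594,255),(664,219),(714,332),(636,362)]),.1).round(4))
print('handle tri',tri([(t,T([(277,114)])[0]),(s,S([(476,117)])[0])]),tri([(t,T([(282,222)])[0]),(s,S([(361,121)])[0])]))
print('spool',onz(s,S([(55,305)]),.052),'jar',onz(s,S([(700,255)]),.08))
E
```

```text
rails corners [[ 0.6553  0.2212  0.045 ]
 [ 0.6685 -0.0573  0.045 ]
 [ 0.5075 -0.0643  0.045 ]
 [ 0.4976  0.2119  0.045 ]]
points b,k,y,r [[ 0.6154  0.0443  0.035 ]
 [ 0.6149 -0.0124  0.035 ]
 [ 0.5516  0.0412  0.035 ]
 [ 0.5528 -0.018   0.035 ]]
handle top ends [[0.6291 0.0277 0.087 ]
 [0.5394 0.024  0.087 ]]
collar top [[ 0.46845797 -0.2834404   0.106     ]] [[ 0.46670406 -0.2821446   0.174     ]]
grip tri [ 0.46774241 -0.282229    0.1735553 ]
collar tri [ 0.46803527 -0.28368352  0.10468753]
red tri [ 0.55476338 -0.01799515  0.02911856]
yel tri [0.55359292 0.04164177 0.02360446]
fork [[ 0.5097 -0.2307  0.1   ]
 [ 0.5387 -0.2885  0.1   ]
 [ 0.4462 -0.3275  0.1   ]
 [ 0.4224 -0.2634  0.1   ]]
handle tri [0.62935713 0.02775326 0.08624217] [0.54113634 0.02403429 0.08600006]
spool [[ 0.33106291 -0.16303603  0.052     ]] jar [[ 0.75807302 -0.15786797  0.08      ]]
```

```bash
cat >> h.py <<'E'
from scipy.spatial.transform import Rotation as Ro
def go(target,yaw=None):
    o=sensors.get_obs(); R=Ro.from_euler('xyz',o['orientation'],degrees=True)
    d=R.inv().apply(np.array(target)-o['tool_pos'])*100
    w=np.zeros(3)
    if yaw is not None:
        G=Ro.from_euler('xyz',[180,0,yaw],degrees=True); w=(R.inv()*G).as_rotvec()
    print('t',round(o['clock'],2),'at',o['tool_pos'].round(4),o['orientation'].round(2),'F',o['force'].round(1),'op',round(o['opening'],4))
    print('shift cm',d.round(2),'rot',w.round(3))
E
python3 - <<'E'
from h import *
go((0.47,-0.21,0.33),-87.6)
E
```

```text
t 0.15 at [ 0.2987 -0.6049  0.2259] [ 1.7993e+02 -1.0000e-02 -1.5372e+02] F [-0.8  0.2 -0. ] op 0.0876
shift cm [-32.84  27.84 -10.39] rot [ 1.000e-03  1.000e-03 -1.154e+00]
```

Emit:
move_arm([
  [8.7,-2.6,2.2,-2,0,0,-0.09],
  [8.7,-6.9,5.8,-5,0,0,-0.24],
  [8.7,-11.5,9.7,-7.5,0,0,-0.4],
  [8.7,-16.1,13.6,-9,0,0,-0.56],
  [8.7,-20.7,17.5,-10,0,0,-0.73],
  [8.7,-25.3,21.4,-10.4,0,0,-0.89],
  [8.7,-29.6,25.1,-10.4,0,0,-1.04],
  [8.7,-32.8,27.8,-10.4,0,0,-1.154],
])

```text
clock: 1.15
tool_pos: [0.4703, -0.2084, 0.3307]
orientation: [-180.0, 0.0, -87.3]
force: [0.5, -0.3, 0.9]
opening: 0.0872
```

Run:
```python
from h import *
s=snap('wrist','w1'); go((0.58,0.08,0.30),-87.6)
cv2.imwrite('pics/w1b.png',cv2.resize(cv2.imread('pics/w1.png'),None,fx=1.56,fy=1.56,interpolation=cv2.INTER_CUBIC))
```

```text
t 1.2 at [ 0.4717 -0.2059  0.3305] [-1.7994e+02  7.0000e-02 -8.6930e+01] F [ 1.5  2.2 -0.2] op 0.087
shift cm [-27.96 -12.34   3.09] rot [-0.001  0.001  0.012]
```

View pics/w1b.png

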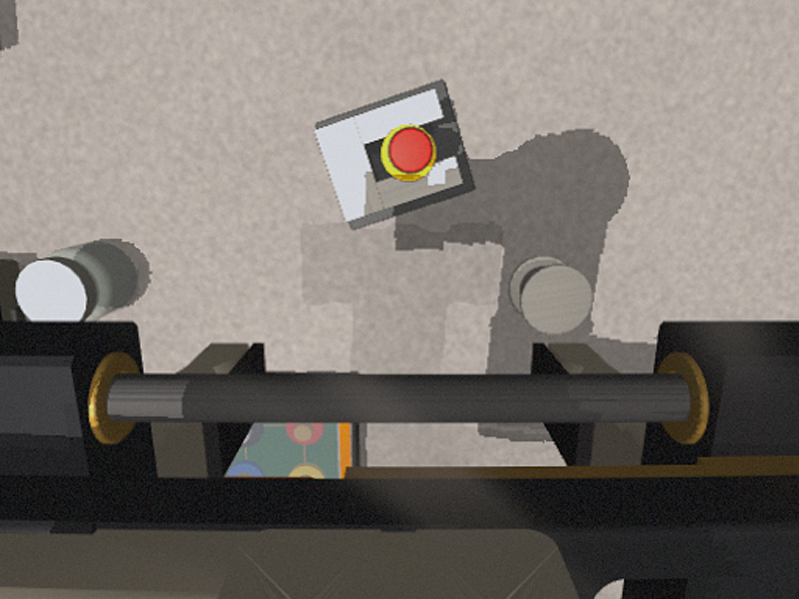

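Emit:
move_arm([
  [4,-2.5,-1.1,0.2,0,0,0.006],
  [0,-7,-3,0.8,0,0,0.012],
  [0,-12.5,-5.5,1.4,0,0,0.012],
  [0,-18,-8,2.0,0,0,0.012],
  [0,-23,-10.2,2.6,0,0,0.012],
  [0,-26.7,-11.8,3.0,0,0,0.012],
  [0,-28,-12.3,3.1,0,0,0.012],
  [0,-28,-12.3,3.1,0,0,0.012],
])

```text
clock: 2.2
tool_pos: [0.5809, 0.0747, 0.299]
orientation: [179.9, -0.0, -88.2]
force: [-0.0, -0.8, -0.5]
opening: 0.0124
```

Run:
```python
from h import *
s=snap('wrist','w2'); go((0.58,-0.03,0.2),-87.6)
cv2.imwrite('pics/w2b.png',cv2.resize(cv2.imread('pics/w2.png'),None,fx=1.56,fy=1.56,interpolation=cv2.INTER_CUBIC))
w1=load('w1');t=load('top0')
T=lambda L:[(180+(u+.5)/4.4-.5,140+(v+.5)/4.4-.5) for u,v in L]
W=lambda u,v:[(u+.5)/1.56-.5,(v+.5)/1.56-.5]
print('cap',onz(w1,[W(410,150)],.174),'collar',onz(w1,[W(408.5,152.5)],.106))
print('tri cap',tri([(w1,W(410,150)),(t,T([(677,306)])[0])]))
print('fork',onz(w1,[W(317,126),W(440,88),W(469,186),W(352,228)],.1))
```

```text
t 2.25 at [0.5808 0.074  0.2994] [ 1.7997e+02 -2.0000e-02 -8.8260e+01] F [0.6 0.5 0.2] op 0.0084
shift cm [10.38  0.39  9.94] rot [ 0.001 -0.    -0.012]
cap [[ 0.46695069 -0.28448593  0.174     ]] collar [[ 0.46653194 -0.28474994  0.106     ]]
tri cap [ 0.46677368 -0.28485661  0.16118455]
fork [[ 0.53342397 -0.30041632  0.1       ]
 [ 0.44634259 -0.33042234  0.1       ]
 [ 0.42040175 -0.26307418  0.1       ]
 [ 0.5061634  -0.22785732  0.1       ]]
```

View pics/w2b.png

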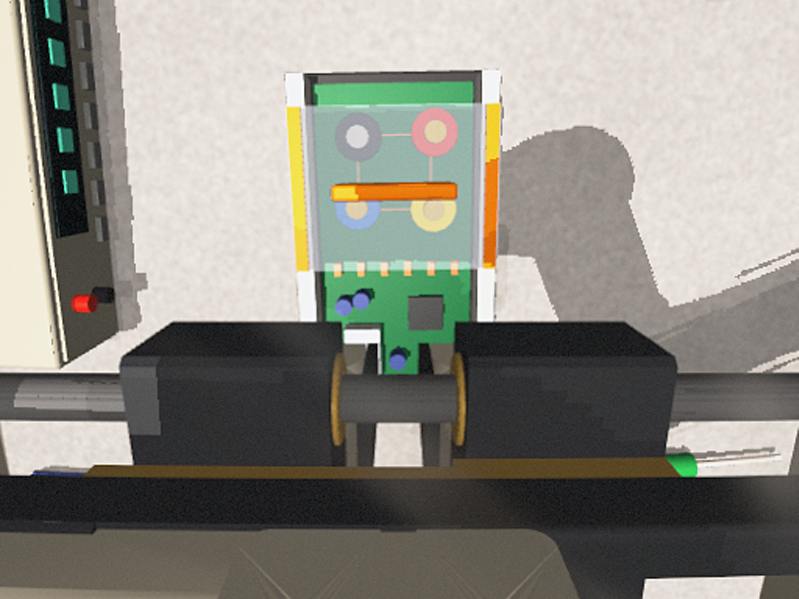

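Run:
```python
from h import *
w=load('w2');t=load('top0');sd=load('side0')
W=lambda u,v:[(u+.5)/1.56-.5,(v+.5)/1.56-.5]
T=lambda u,v:[180+(u+.5)/4.4-.5,140+(v+.5)/4.4-.5]
S=lambda u,v:[180+(u+.5)/4.5-.5,150+(v+.5)/4.5-.5]
for n,a,b in [('k',(357,136),(326,138)),('r',(436,131.5),(333,210)),('y',(433.5,210),(264,212)),('b',(357,209),(260,138))]:
    print(n,onz(w,[W(*a)],.038).round(4),'tri',tri([(w,W(*a)),(t,T(*b))]).round(4))
print('rail',onz(w,[W(286,73),W(500,70)],.045).round(4))
print('handle top ends', onz(w,[W(332,185),W(456,184)],.087).round(4))
print('guard edges -y', onz(w,[W(289,106),W(498,104)],.051).round(4))
```

```text
k [[ 0.6155 -0.0139  0.038 ]] tri [ 0.6141 -0.0129  0.0478]
r [[ 0.5539 -0.0192  0.038 ]] tri [ 0.5533 -0.0187  0.0337]
y [[0.5531 0.0416 0.038 ]] tri [0.5522 0.042  0.0275]
b [[0.6148 0.0427 0.038 ]] tri [0.6163 0.0444 0.0239]
rail [[ 0.6689 -0.0577  0.045 ]
 [ 0.5085 -0.0647  0.045 ]]
handle top ends [[0.6289 0.0224 0.087 ]
 [0.5416 0.0191 0.087 ]]
guard edges -y [[ 0.6657 -0.0335  0.051 ]
 [ 0.5094 -0.0397  0.051 ]]
```

Run:
```python
from h import *
go((0.585,-0.03,0.068),-87.5)
```

```text
t 2.25 at [0.5808 0.074  0.2994] [ 1.7997e+02 -2.0000e-02 -8.8260e+01] F [0.6 0.5 0.2] op 0.0084
shift cm [10.4  -0.12 23.14] rot [ 0.001 -0.    -0.013]
```

Emit:
move_arm([
  [0,2.5,0,0.5,0,0,-0.005],
  [0,6.5,-0.1,3,0,0,-0.013],
  [0,9.5,-0.1,7,0,0,-0.013],
  [0,10.4,-0.1,12,0,0,-0.013],
  [0,10.4,-0.1,17,0,0,-0.013],
  [0,10.4,-0.1,21,0,0,-0.013],
  [0,10.4,-0.1,23.1,0,0,-0.013],
  [0,10.4,-0.1,23.1,0,0,-0.013],
])

```text
clock: 3.25
tool_pos: [0.5837, -0.0311, 0.0675]
orientation: [179.8, -0.0, -87.6]
force: [-0.5, -0.1, 0.6]
opening: 0.0003
```

Run:
```python
from h import *
go((0.581,0.12,0.068),-87.5)
snap('side','s2')
s=cv2.imread('pics/s2.png');cv2.imwrite('pics/s2b.png',cv2.resize(s[130:280,170:370],None,fx=4,fy=4,interpolation=cv2.INTER_CUBIC))
```

```text
t 3.25 at [ 0.5837 -0.0311  0.0675] [ 1.7983e+02 -4.0000e-02 -8.7630e+01] F [-0.5 -0.1  0.6] op 0.0003
shift cm [-15.11  -0.36  -0.06] rot [ 0.003 -0.001 -0.002]
```

View pics/s2b.png

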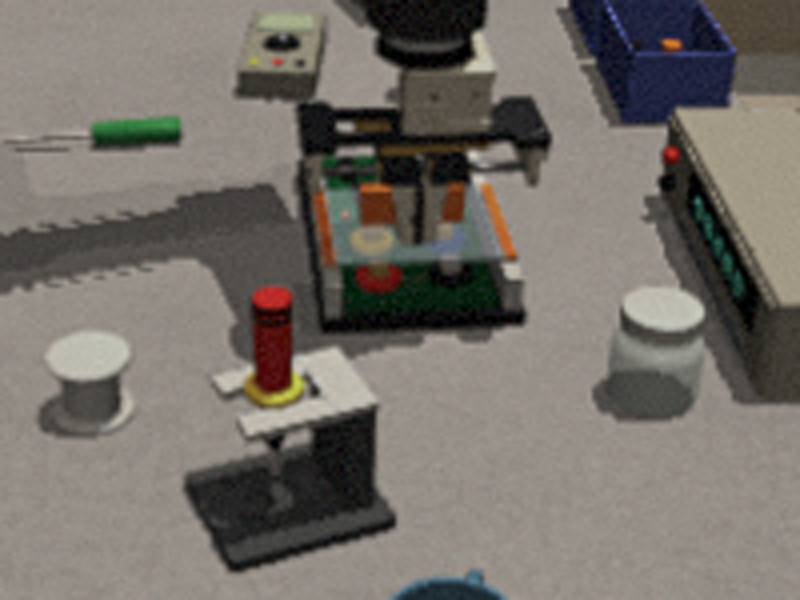

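Emit:
move_arm([
  [0,-1.0,0,0,0,0,0],
  [0,-2.2,0,0,0,0,0],
  [0,-4.2,-0.1,0,0,0,0],
  [0,-6.2,-0.1,0,0,0,0],
  [0,-8.4,-0.2,0,0,0,0],
  [0,-10.6,-0.2,0,0,0,0],
  [0,-12.4,-0.3,0,0,0,0],
  [0,-13.6,-0.3,0,0,0,0],
])

```text
clock: 4.3
tool_pos: [0.5818, 0.1076, 0.0682]
orientation: [179.9, -0.0, -87.5]
force: [-1.7, -2.6, 0.4]
opening: 0.0006
```

Emit:
move_arm([
  [0,-0.3,0,0,0,0,0],
  [0,-0.6,0,0,0,0,0],
  [0,-0.8,0,0,0,0,0],
  [0,-1.0,0,0,0,0,0],
  [0,-1.2,0,0,0,0,0],
  [0,-1.4,0,0,0,0,0],
  [0,-1.6,0,0,0,0,0],
  [0,-1.6,0,0,0,0,0],
])

```text
clock: 5.3
tool_pos: [0.5817, 0.1224, 0.0686]
orientation: [-180.0, -0.0, -87.5]
force: [-0.4, -3.6, -1.6]
opening: 0.0004
```

Emit:
move_arm([
  [0,-0.1,0,0,0,0,0],
  [0,-0.2,0,0,0,0,0],
  [0,-0.3,0,0,0,0,0],
  [0,-0.4,0,0,0,0,0],
  [0,-0.4,0,0,0,0,0],
  [0,-0.5,0,0,0,0,0],
  [0,-0.6,0,0,0,0,0],
  [0,-0.6,0,0,0,0,0],
])

```text
clock: 6.3
tool_pos: [0.5815, 0.1227, 0.0686]
orientation: [179.9, -0.4, -87.6]
force: [8.0, -29.4, -1.5]
opening: 0.0001
```

Emit:
move_arm([
  [0,1.0,0,0,0,0,0],
  [0,2.5,0,0,0,0,0],
  [0,4.0,0,-1,0,0,0],
  [0,4.6,0,-5,0,0,0],
  [0,5.0,0,-10,0,0,0],
  [0,5.0,0,-15,0,0,0],
  [0,5.0,0,-18,0,0,0],
  [0,5.0,0,-18,0,0,0],
])

```text
clock: 7.3
tool_pos: [0.5849, 0.0786, 0.2527]
orientation: [-179.6, 0.1, -87.5]
force: [0.7, 0.2, -0.2]
opening: 0.0005
```

Run:
```python
from h import *
s=snap('wrist','w3'); go((0.467,-0.22,0.25),-87.5)
cv2.imwrite('pics/w3b.png',cv2.resize(cv2.imread('pics/w3.png')[:230],None,fx=1.56,fy=1.56,interpolation=cv2.INTER_CUBIC))
```

```text
t 7.35 at [0.584  0.0784 0.2506] [-1.7981e+02  1.0000e-01 -8.7530e+01] F [-0.3 -0.3 -1.9] op 0.0005
shift cm [29.31 12.97 -0.04] rot [-0.003  0.002 -0.   ]
```

View pics/w3b.png

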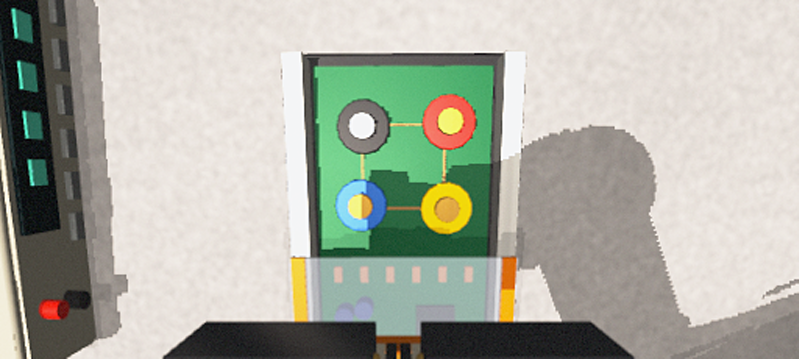

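Run:
```python
from h import *
w=load('w3');t=load('top0')
W=lambda u,v:[(u+.5)/1.56-.5,(v+.5)/1.56-.5]
P=onz(w,[W(361,125),W(451,121),W(446,208),W(360,206)],.038);print(P.round(4))
print('rail',onz(w,[W(281,52),W(525,52)],.045).round(4),'guard',onz(w,[W(290,257),W(516,257)],.051).round(4))
# grid fit: square 60mm yaw
# contact tri between w2,w3
w2=load('w2')
for a,b in [((357,136),(361,125)),((436,131.5),(451,121)),((433.5,210),(446,208))]: print(tri([(w2,W(*a)),(w,W(*b))]).round(4))
```

```text
[[ 0.6161 -0.014   0.038 ]
 [ 0.554  -0.0193  0.038 ]
 [ 0.5537  0.0404  0.038 ]
 [ 0.6153  0.0416  0.038 ]]
rail [[ 0.6697 -0.0578  0.045 ]
 [ 0.5087 -0.0645  0.045 ]] guard [[0.6631 0.0785 0.051 ]
 [0.5031 0.0714 0.051 ]]
[ 0.6154 -0.0136  0.0433]
[ 0.554  -0.0192  0.0378]
[0.5517 0.0426 0.017 ]
```

Emit:
move_arm([
  [0,2.5,1.1,-0.2,0,0,0],
  [2,8,3.5,-0.7,0,0,0],
  [5,13.5,6,-1.2,0,0,0],
  [8.7,19,8.5,-1.6,0,0,0],
  [8.7,24,10.8,-2,0,0,0],
  [8.7,27.5,12.4,-2,0,0,0],
  [8.7,28,13,-2,0,0,0],
  [8.7,28,13,-2,0,0,0],
])

```text
clock: 8.35
tool_pos: [0.4647, -0.2075, 0.2681]
orientation: [180.0, 0.0, -87.6]
force: [0.1, 0.8, 0.3]
opening: 0.0651
```

Run:
```python
from h import *
s=snap('wrist','w4'); go((0.467,-0.2845,0.19),-87.5)
cv2.imwrite('pics/w4b.png',cv2.resize(cv2.imread('pics/w4.png')[:230,100:400],None,fx=2.6,fy=2.6,interpolation=cv2.INTER_CUBIC))
```

```text
t 8.4 at [ 0.4652 -0.2069  0.2682] [ 1.7997e+02  1.0000e-02 -8.7560e+01] F [ 0.7 -0.9 -0.1] op 0.0687
shift cm [7.76 0.15 7.82] rot [ 0.001  0.    -0.001]
```

View pics/w4b.png

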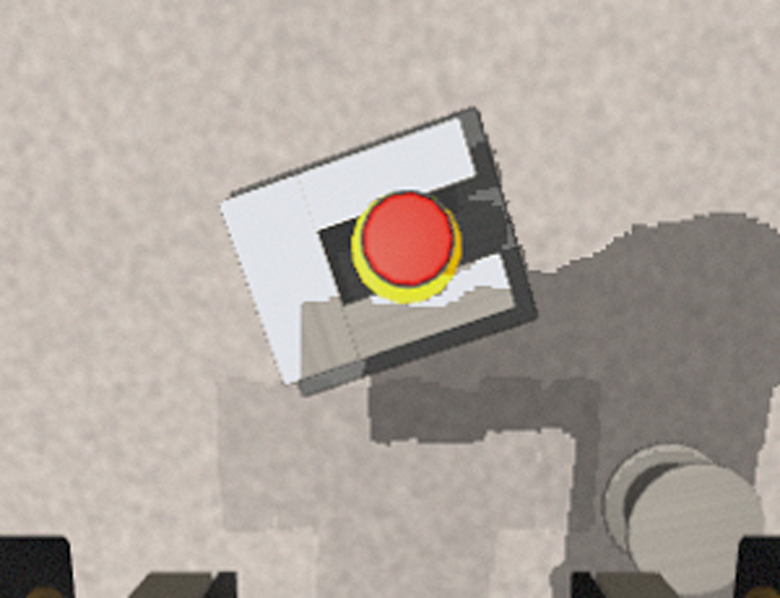

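Run:
```python
from h import *
w=load('w4');w1=load('w1');t=load('top0');sd=load('side0')
W=lambda u,v:[100+(u+.5)/2.6-.5,(v+.5)/2.6-.5]
W1=lambda u,v:[(u+.5)/1.56-.5,(v+.5)/1.56-.5]
T=lambda u,v:[180+(u+.5)/4.4-.5,140+(v+.5)/4.4-.5]
S=lambda u,v:[180+(u+.5)/4.5-.5,150+(v+.5)/4.5-.5]
print('cap',onz(w,[W(408,238)],.174).round(4),'collar',onz(w,[W(407,248)],.106).round(4))
print('tri cap',tri([(w,W(408,238)),(w1,W1(410,150)),(t,T(677,306)),(sd,S(262,243))]).round(4))
print('tri collar',tri([(w,W(407,248)),(w1,W1(408.5,152.5)),(t,T(661,306)),(sd,S(263,344))]).round(4))
f=onz(w,[W(319,231),W(344,305),W(474,178),W(500,252),W(460,119),W(514,308),W(221,203),W(287,384)],.1);print(f.round(4))
m=(f[0]+f[1])/2; e=(f[4]+f[5])/2; d=(e-m)/np.linalg.norm(e-m); print('slot len',np.linalg.norm(e-m),'seat',m+.03*d,'yaw',np.degrees(np.arctan2(-d[1],-d[0])),'w',np.linalg.norm(f[0]-f[1]))
```

```text
cap [[ 0.4666 -0.2848  0.174 ]] collar [[ 0.4666 -0.2842  0.106 ]]
tri cap [ 0.4673 -0.2838  0.1742]
tri collar [ 0.4673 -0.2842  0.105 ]
[[ 0.4989 -0.2891  0.1   ]
 [ 0.4891 -0.2629  0.1   ]
 [ 0.4434 -0.3098  0.1   ]
 [ 0.4323 -0.2844  0.1   ]
 [ 0.4496 -0.3296  0.1   ]
 [ 0.4258 -0.2645  0.1   ]
 [ 0.5347 -0.2976  0.1   ]
 [ 0.5101 -0.2326  0.1   ]]
slot len 0.06015580934009458 seat [ 0.46591714 -0.28649585  0.1       ] yaw 20.453226820238253 w 0.02795215792741865
```

Emit:
move_arm([
  [8.7,2,0,0,0,0,0],
  [8.7,5.5,0.1,0.5,0,0,0],
  [8.7,7.8,0.15,2.5,0,0,0],
  [8.7,7.8,0.15,6,0,0,0],
  [8.7,7.8,0.15,10,0,0,0],
  [8.7,7.8,0.15,13,0,0,0],
  [8.7,7.8,0.15,14.6,0,0,0],
  [8.7,7.8,0.15,14.6,0,0,0],
])

```text
clock: 9.4
tool_pos: [0.4674, -0.2843, 0.1218]
orientation: [179.9, 0.0, -87.5]
force: [-0.7, -0.7, -0.5]
opening: 0.0865
```

Run:
```python
from h import *
go((0.467,-0.2845,0.122),-87.5)
s=snap('side','s4')['frame'][:,:,::-1]
cv2.imwrite('pics/s4b.png',cv2.resize(s[140:300,160:320],None,fx=3.7,fy=3.7,interpolation=cv2.INTER_CUBIC))
```

```text
t 9.4 at [ 0.4674 -0.2843  0.1218] [ 1.7988e+02  3.0000e-02 -8.7470e+01] F [-0.7 -0.7 -0.5] op 0.0865
shift cm [ 0.01  0.04 -0.02] rot [0.002 0.    0.   ]
```

View pics/s4b.png

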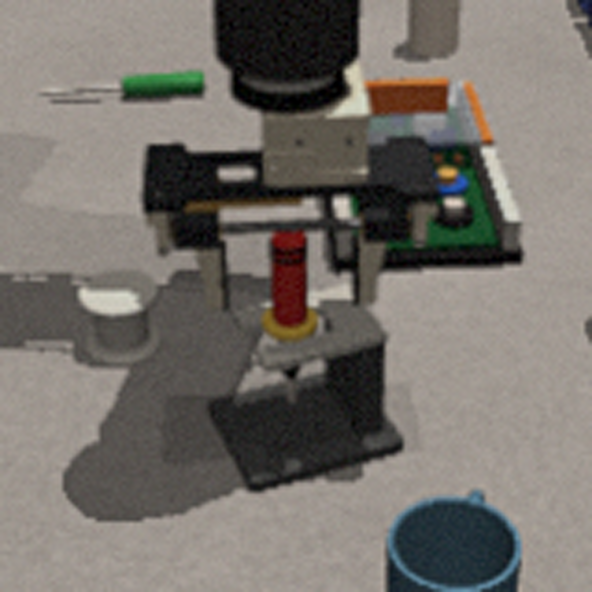

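Emit:
move_arm([
  [5,0,0,0,0,0,0],
  [3.5,0,0,0,0,0,0],
  [2.8,0,0,0,0,0,0],
  [2.4,0,0,0,0,0,0],
  [2,0,0,0,0,0,0],
  [1,0,0,0,0,0,0],
  [0,0,0,0,0,0,0],
  [0,0,0,0,0,0,0],
])

```text
clock: 10.45
tool_pos: [0.4674, -0.285, 0.1225]
orientation: [180.0, 0.0, -87.5]
force: [-0.6, -0.9, 0.0]
opening: 0.0257
```

Emit:
move_arm([
  [0,0,0,-0.3,0,0,0],
  [0,0,0,-1,0,0,0],
  [0,0,0,-2.2,0,0,0],
  [0,0,0,-3.7,0,0,0],
  [0,0,0,-5.4,0,0,0],
  [0,0,0,-7,0,0,0],
  [0,0,0,-8.2,0,0,0],
  [0,0,0,-8.5,0,0,0],
])

```text
clock: 11.45
tool_pos: [0.4679, -0.2851, 0.2087]
orientation: [-179.9, -0.0, -87.5]
force: [1.4, 0.0, -1.3]
opening: 0.0257
```

Run:
```python
from h import *
go((0.554,-0.0193,0.2),-87.5)
s=snap('side','s5')['frame'][:,:,::-1]
cv2.imwrite('pics/s5b.png',cv2.resize(s[110:290,160:320],None,fx=3.3,fy=3.3,interpolation=cv2.INTER_CUBIC))
snap('top','t5')
```

```text
t 11.45 at [ 0.4679 -0.2851  0.2087] [-1.7991e+02 -2.0000e-02 -8.7530e+01] F [ 1.4  0.  -1.3] op 0.0257
shift cm [-26.18  -9.75   0.87] rot [-0.002 -0.    -0.001]
```

View pics/s5b.png

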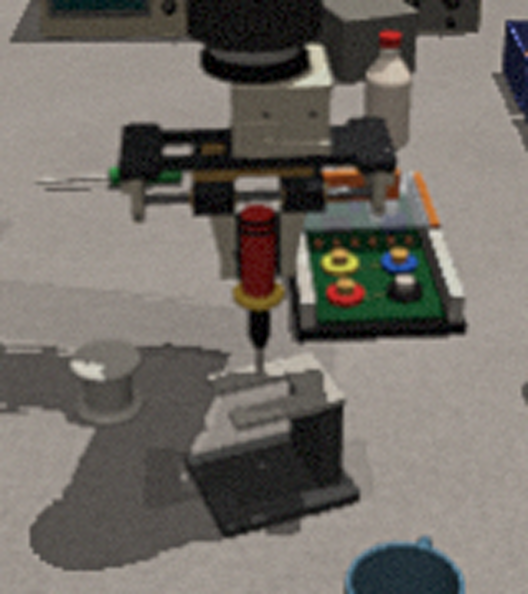

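Run:
```python
from h import *
s=load('s5')
f=lambda u,v:[160+(u+.5)/3.3-.5,110+(v+.5)/3.3-.5]
print(onz(s,[f(261,375)],.1165),onz(s,[f(258,303)],.1865-.0035)); print(proj(s,[[.4679,-.2851,.1165]]),f(261,375))
```

```text
[[ 0.47033408 -0.28785202  0.1165    ]] [[ 0.46888428 -0.28705058  0.183     ]]
[[237.80271875 222.69091241]] [238.74242424242425, 223.2878787878788]
```

Emit:
move_arm([
  [0,-1.5,-0.6,-0.6,0,0,0],
  [0,-5,-1.9,-0.8,0,0,0],
  [0,-9.5,-3.6,-0.8,0,0,0],
  [0,-14,-5.3,-0.8,0,0,0],
  [0,-18.5,-7,-0.4,0,0,0],
  [0,-22.5,-8.5,1,0,0,0],
  [0,-25.3,-9.5,3,0,0,0],
  [0,-26.2,-9.75,4,0,0,0],
])

```text
clock: 12.55
tool_pos: [0.5534, -0.0169, 0.1662]
orientation: [179.9, -0.0, -87.4]
force: [-0.2, 0.4, -0.8]
opening: 0.0255
```

Run:
```python
from h import *
s=snap('side','s6')['frame'][:,:,::-1]
cv2.imwrite('pics/s6b.png',cv2.resize(s[150:230,230:330],None,fx=6,fy=6,interpolation=cv2.INTER_CUBIC))
s=snap('wrist','w6')['frame'][:,:,::-1]
cv2.imwrite('pics/w6b.png',s)
go((0.554,-0.0193,0.137),-87.5)
```

```text
t 12.65 at [ 0.5529 -0.0181  0.1662] [ 1.7984e+02 -3.0000e-02 -8.7460e+01] F [ 0.1 -0.1 -1.3] op 0.0258
shift cm [ 0.12 -0.11  2.92] rot [ 0.003 -0.001  0.001]
```

View pics/s6b.png

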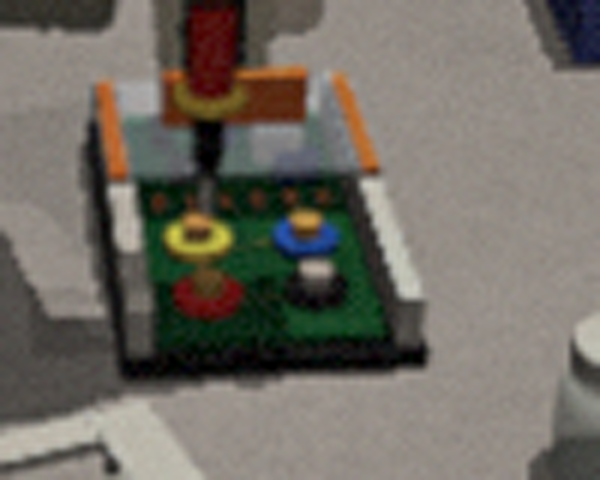

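View pics/w6b.png

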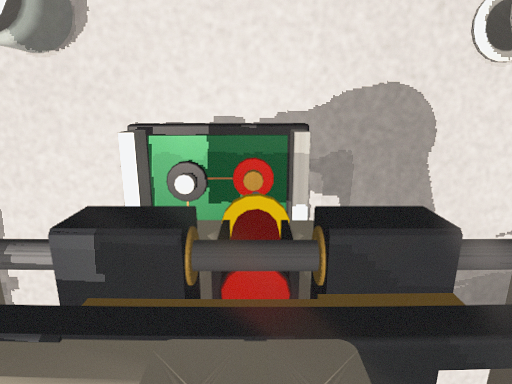

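Run:
```python
from h import *
s=load('s6');w=load('w6')
f=lambda p:(np.array(p)-[230,150])*6
print('tip pred',f(proj(s,[[.5529,-.0181,.0742]])),'contacts pred',f(proj(s,[[.554,-.0193,.038],[.5535,.041,.038],[.614,.042,.038]])))
print(onz(w,[[253,180.5],[184,183]],.038))
```

```text
tip pred [[201.3290187  214.33577975]] contacts pred [[202.11221926 272.07644087]
 [194.64385843 218.17381015]
 [298.78466478 215.89721529]]
[[ 0.55447212 -0.01962169  0.038     ]
 [ 0.61566091 -0.01469223  0.038     ]]
```

Emit:
move_arm([
  [0,0.05,-0.05,0.3,0,0,0],
  [0,0.12,-0.12,0.9,0,0,0],
  [0,0.12,-0.12,1.6,0,0,0],
  [0,0.12,-0.12,2.3,0,0,0],
  [0,0.12,-0.12,2.9,0,0,0],
  [0,0.12,-0.12,3.3,0,0,0],
  [0,0.12,-0.12,3.65,0,0,0],
  [0,0.12,-0.12,3.9,0,0,0],
])

```text
clock: 13.65
tool_pos: [0.555, -0.0201, 0.1285]
orientation: [-180.0, -0.0, -87.5]
force: [-0.9, 1.4, 1.0]
opening: 0.0256
```

Emit:
move_arm([
  [0,0,0,0.15,0,0,0],
  [0,0,0,0.2,0,0,0],
  [0,0,0,0.2,0,0,0],
  [0,0,0,0.2,0,0,0],
  [0,0,0,0.2,0,0,0],
  [0,0,0,-0.3,0,0,0],
  [0,0,0,-1.2,0,0,0],
  [0,0,0,-2,0,0,0],
])

```text
clock: 14.65
tool_pos: [0.5549, -0.0202, 0.1492]
orientation: [-180.0, 0.0, -87.5]
force: [0.3, -0.3, -1.1]
opening: 0.0255
```

Run:
```python
from h import *
go((0.5533,0.0412,0.1265),-87.5)
```

```text
t 14.65 at [ 0.5549 -0.0202  0.1492] [-179.99    0.    -87.54] F [ 0.3 -0.3 -1.1] op 0.0255
shift cm [-6.14 -0.1   2.27] rot [-0.     0.    -0.001]
```

Emit:
move_arm([
  [0,-1.5,0,0,0,0,0],
  [0,-3.7,-0.05,0,0,0,0],
  [0,-5.5,-0.1,0,0,0,0],
  [0,-6.1,-0.1,0,0,0,0],
  [0,-6.1,-0.1,0.5,0,0,0],
  [0,-6.1,-0.1,1.2,0,0,0],
  [0,-6.1,-0.1,1.9,0,0,0],
  [0,-6.1,-0.1,2.3,0,0,0],
])

```text
clock: 15.65
tool_pos: [0.5532, 0.0403, 0.1251]
orientation: [180.0, -0.0, -87.6]
force: [-0.5, -0.7, 2.2]
opening: 0.0256
```

Run:
```python
from h import *
s=snap('side','s7')['frame'][:,:,::-1]
cv2.imwrite('pics/s7b.png',cv2.resize(s[150:230,230:330],None,fx=6,fy=6,interpolation=cv2.INTER_CUBIC))
go((0.5533,0.0412,0.1265),-87.5)
```

```text
t 15.7 at [0.5531 0.0404 0.1248] [ 1.7996e+02 -2.0000e-02 -8.7560e+01] F [-0.7  0.1  1. ] op 0.0254
shift cm [-0.08 -0.02 -0.17] rot [ 0.001 -0.    -0.001]
```

View pics/s7b.png

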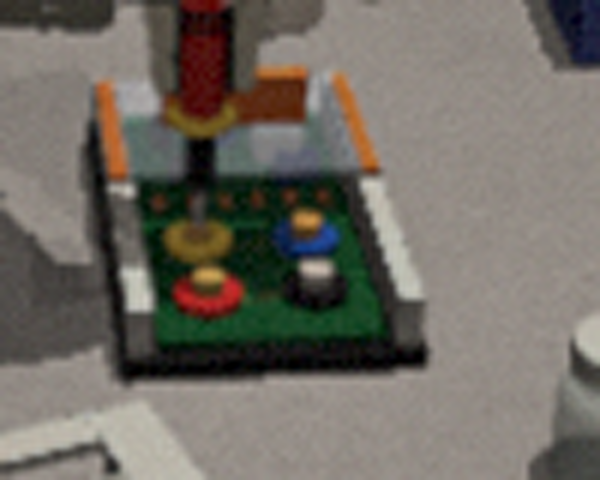

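Emit:
move_arm([
  [0,0,0,0,0,0,0],
  [0,0,0,0,0,0,0],
  [0,0,0,0,0,0,0],
  [0,0,0,0,0,0,0],
  [0,0,0,-0.4,0,0,0],
  [0,0,0,-1.2,0,0,0],
  [0,0,0,-2.2,0,0,0],
  [0,0,0,-2.6,0,0,0],
])

```text
clock: 16.7
tool_pos: [0.5538, 0.0411, 0.1526]
orientation: [-179.9, 0.0, -87.5]
force: [-0.2, 0.0, -1.9]
opening: 0.0258
```

Run:
```python
from h import *
go((0.6145,0.0425,0.1265),-87.5)
```

```text
t 16.7 at [0.5538 0.0411 0.1526] [-1.7991e+02  3.0000e-02 -8.7530e+01] F [-0.2  0.  -1.9] op 0.0258
shift cm [ 0.12 -6.07  2.62] rot [-0.001  0.001 -0.001]
```

Emit:
move_arm([
  [0,0,-1.5,0,0,0,0],
  [0,0,-3.7,0,0,0,0],
  [0,0,-5.5,0,0,0,0],
  [0,0,-6.1,0,0,0,0],
  [0,0,-6.1,0.8,0,0,0],
  [0,0,-6.1,1.6,0,0,0],
  [0,0,-6.1,2.2,0,0,0],
  [0,0,-6.1,2.65,0,0,0],
])

```text
clock: 17.7
tool_pos: [0.6137, 0.0433, 0.1249]
orientation: [180.0, -0.0, -87.5]
force: [-3.0, -0.1, 3.1]
opening: 0.0254
```

Run:
```python
from h import *
s=snap('side','s8')['frame'][:,:,::-1]
cv2.imwrite('pics/s8b.png',cv2.resize(s[150:230,230:330],None,fx=6,fy=6,interpolation=cv2.INTER_CUBIC))
go((0.6145,0.0425,0.1265),-87.5)
```

```text
t 17.75 at [0.6136 0.0433 0.1245] [ 1.7994e+02 -2.0000e-02 -8.7530e+01] F [-1.7  0.3  1.2] op 0.0256
shift cm [ 0.08 -0.09 -0.2 ] rot [ 0.001 -0.    -0.001]
```

View pics/s8b.png

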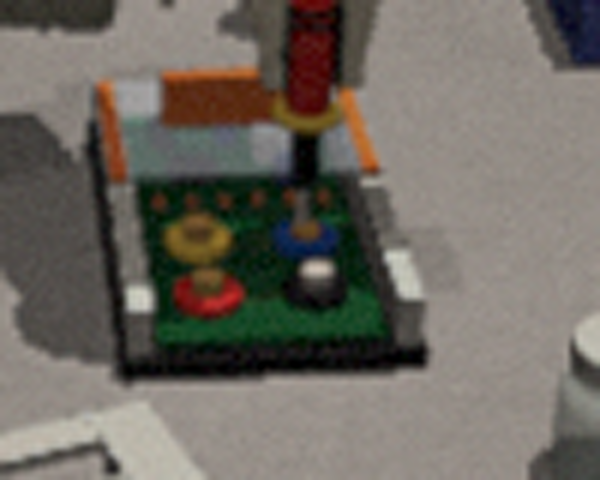

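Emit:
move_arm([
  [0,0,0,0,0,0,0],
  [0,0,0,0,0,0,0],
  [0,0,0,0,0,0,0],
  [0,0,0,0,0,0,0],
  [0,0,0,-0.6,0,0,0],
  [0,0,0,-2.5,0,0,0],
  [0,0,0,-5.5,0,0,0],
  [0,0,0,-8.5,0,0,0],
])

```text
clock: 18.75
tool_pos: [0.6145, 0.0436, 0.211]
orientation: [-180.0, 0.0, -87.5]
force: [0.1, -0.6, -0.9]
opening: 0.0255
```

Run:
```python
from h import *
go((0.467,-0.2855,0.212),-87.5)
```

```text
t 18.75 at [0.6145 0.0436 0.211 ] [-1.7998e+02  1.0000e-02 -8.7540e+01] F [ 0.1 -0.6 -0.9] op 0.0255
shift cm [32.24 16.15 -0.11] rot [-0.     0.    -0.001]
```

Emit:
move_arm([
  [0,2,1,-0.5,0,0,0],
  [0,6.5,3.25,-0.6,0,0,0],
  [0,11.5,5.75,-0.6,0,0,0],
  [0,17,8.5,-0.6,0,0,0],
  [0,22.5,11.25,-0.6,0,0,0],
  [0,27.5,13.75,-0.6,0,0,0],
  [0,31,15.5,-0.6,0,0,0],
  [0,32.2,16.15,-0.6,0,0,0],
])

```text
clock: 19.75
tool_pos: [0.4647, -0.2871, 0.2154]
orientation: [180.0, 0.0, -87.7]
force: [-0.4, -0.2, -2.3]
opening: 0.0252
```

Run:
```python
from h import *
go((0.467,-0.2855,0.126),-87.5)
s=snap('side','s9')['frame'][:,:,::-1]
cv2.imwrite('pics/s9b.png',cv2.resize(s[110:290,160:320],None,fx=3.3,fy=3.3,interpolation=cv2.INTER_CUBIC))
go((0.467,-0.2855,0.126),-87.5)
```

```text
t 19.75 at [ 0.4647 -0.2871  0.2154] [ 1.7995e+02  3.0000e-02 -8.7700e+01] F [-0.4 -0.2 -2.3] op 0.0252
shift cm [-0.15 -0.24  8.94] rot [ 0.001  0.    -0.004]
t 19.8 at [ 0.4647 -0.2873  0.2154] [ 1.7994e+02  2.0000e-02 -8.7680e+01] F [-0.7 -1.3 -0.4] op 0.0254
shift cm [-0.17 -0.24  8.94] rot [ 0.001  0.    -0.003]
```

View pics/s9b.png

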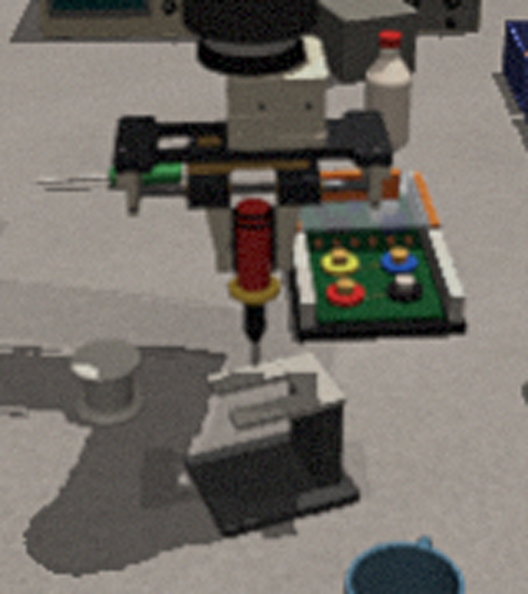

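Emit:
move_arm([
  [0,0,0,0,0,0,0],
  [0,0,0,0,0,0,0],
  [0,0,0,0.3,0,0,0],
  [0,0,0,0.9,0,0,0],
  [0,0,0,1.6,0,0,0],
  [0,0,0,2.3,0,0,0],
  [0,0,0,2.8,0,0,0],
  [0,0,0,3.0,0,0,0],
])

```text
clock: 20.8
tool_pos: [0.4665, -0.2852, 0.1856]
orientation: [180.0, 0.0, -87.5]
force: [0.2, 0.2, -1.0]
opening: 0.0255
```

Run:
```python
from h import *
go((0.467,-0.2853,0.127),-87.5)
```

```text
t 20.8 at [ 0.4665 -0.2852  0.1856] [ 1.7997e+02  1.0000e-02 -8.7540e+01] F [ 0.2  0.2 -1. ] op 0.0255
shift cm [ 0.01 -0.05  5.86] rot [ 0.001  0.    -0.001]
```

Settled on target. Descend to just above the seat.

Emit:
move_arm([
  [0,0,0,0.4,0,0,0],
  [0,0,-0.05,1.2,0,0,0],
  [0,0,-0.05,2.2,0,0,0],
  [0,0,-0.05,3.3,0,0,0],
  [0,0,-0.05,4.4,0,0,0],
  [0,0,-0.05,5.2,0,0,0],
  [0,0,-0.05,5.7,0,0,0],
  [0,0,-0.05,5.9,0,0,0],
])

```text
clock: 21.8
tool_pos: [0.4672, -0.2852, 0.1268]
orientation: [180.0, 0.0, -87.5]
force: [-0.8, -0.3, -1.5]
opening: 0.0252
```

Run:
```python
from h import *
go((0.467,-0.2853,0.122),-87.5)
s=snap('side','s10')['frame'][:,:,::-1]
cv2.imwrite('pics/s10b.png',cv2.resize(s[170:290,160:300],None,fx=4.5,fy=4.5,interpolation=cv2.INTER_CUBIC))
```

```text
t 21.8 at [ 0.4672 -0.2852  0.1268] [179.99   0.   -87.53] F [-0.8 -0.3 -1.5] op 0.0252
shift cm [0.01 0.02 0.48] rot [ 0.     0.    -0.001]
```

View pics/s10b.png

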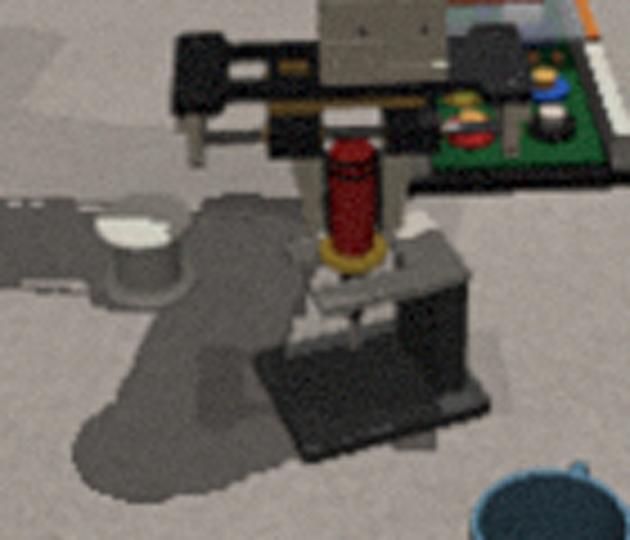

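Emit:
move_arm([
  [0,0,0,0.1,0,0,0],
  [0,0,0,0.2,0,0,0],
  [0,0,0,0.3,0,0,0],
  [0,0,0,0.38,0,0,0],
  [0,0,0,0.44,0,0,0],
  [0,0,0,0.48,0,0,0],
  [0,0,0,0.48,0,0,0],
  [0,0,0,0.48,0,0,0],
])

```text
clock: 22.85
tool_pos: [0.4672, -0.2852, 0.1225]
orientation: [-180.0, -0.0, -87.5]
force: [-1.2, 0.3, 3.1]
opening: 0.0255
```

Emit:
move_arm([
  [2.7,0,0,0,0,0,0],
  [3.0,0,0,0,0,0,0],
  [3.6,0,0,0,0,0,0],
  [4.6,0,0,0,0,0,0],
  [6,0,0,0,0,0,0],
  [7.5,0,0,0,0,0,0],
  [8.7,0,0,0,0,0,0],
  [8.7,0,0,0,0,0,0],
])

```text
clock: 23.85
tool_pos: [0.4672, -0.2852, 0.1223]
orientation: [-180.0, 0.0, -87.5]
force: [0.2, -0.0, 0.2]
opening: 0.0802
```

Emit:
move_arm([
  [8.7,0,0,-0.5,0,0,0],
  [8.7,0,0,-2,0,0,0],
  [8.7,0,0,-4,0,0,0],
  [8.7,0,0,-6.5,0,0,0],
  [8.7,0,0,-9.5,0,0,0],
  [8.7,-2,0,-12.5,0,0,0],
  [8.7,-5,0,-14.5,0,0,0],
  [8.7,-7.5,0,-15,0,0,0],
])

```text
clock: 24.85
tool_pos: [0.4646, -0.2097, 0.2752]
orientation: [-179.8, -0.0, -87.5]
force: [0.5, 0.4, 0.4]
opening: 0.0868
```

Run:
```python
from h import *
for n in ['side','wrist','top']:
    s=snap(n,n+'11')['frame'][:,:,::-1]
    if n=='side': a=cv2.resize(s[130:290,160:340],None,fx=4,fy=3.75,interpolation=cv2.INTER_CUBIC)
    if n=='wrist': a=cv2.resize(s[:230,100:400],None,fx=2.6,fy=2.6,interpolation=cv2.INTER_CUBIC)
    if n=='top': a=cv2.resize(s[140:240,180:360],None,fx=4.4,fy=4.4,interpolation=cv2.INTER_CUBIC)
    cv2.imwrite('pics/%s11b.png'%n,a)
go((0.467,-0.2853,0.122),-87.5)
```

```text
t 25.0 at [ 0.4643 -0.2096  0.274 ] [-1.7985e+02 -2.0000e-02 -8.7430e+01] F [ 1.  -0.8 -0.8] op 0.087
shift cm [ 7.57  0.11 15.21] rot [-0.003 -0.     0.001]
```

View pics/side11b.png

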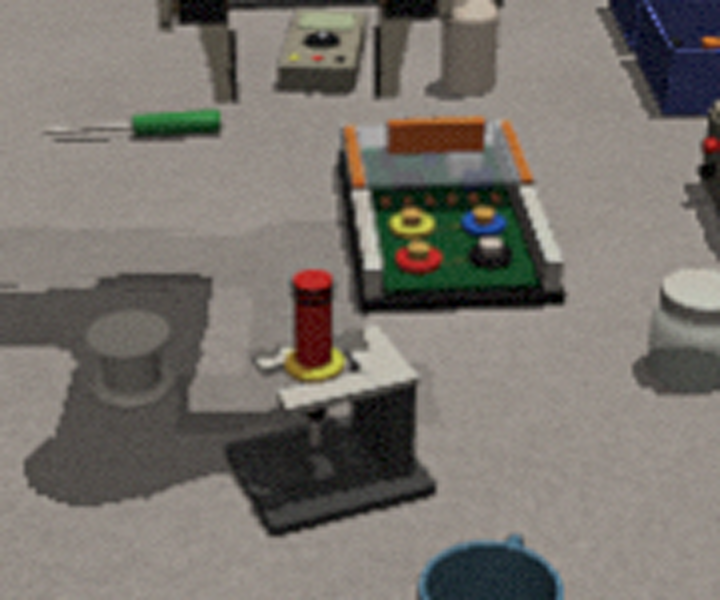

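View pics/wrist11b.png

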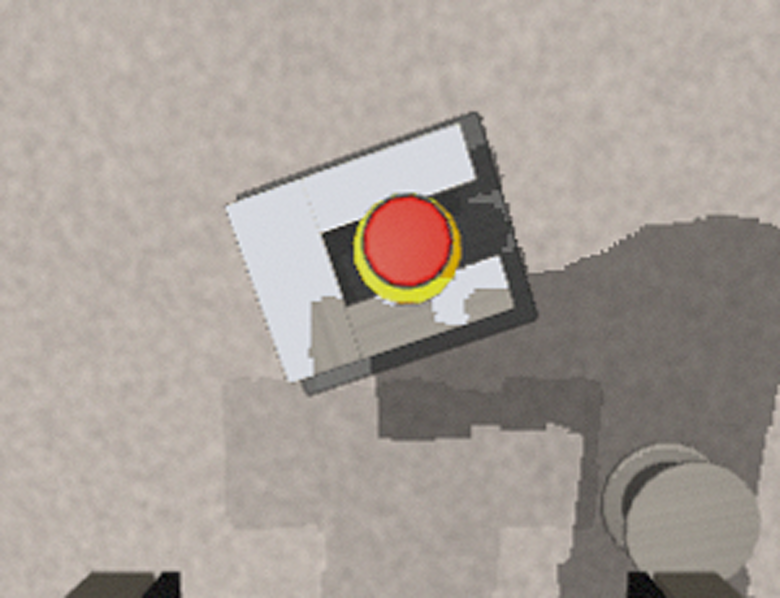

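View pics/top11b.png

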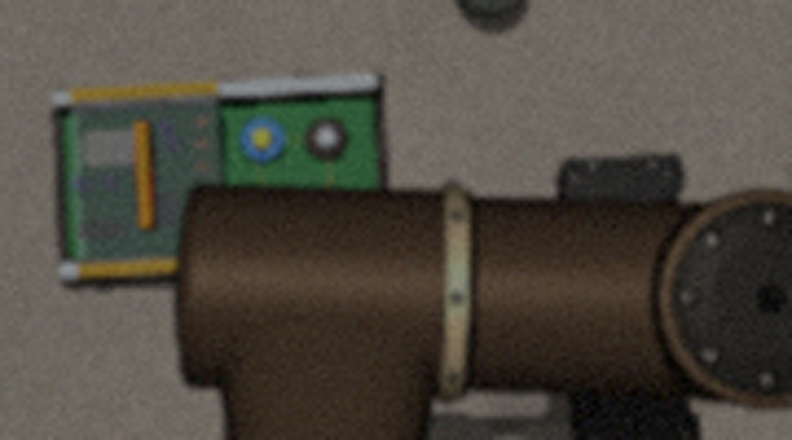

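Run:
```python
from h import *
t=load('top11');f=lambda u,v:[180+(u+.5)/4.4-.5,140+(v+.5)/4.4-.5]
print(onz(t,[f(139,121),f(147,229)],.087).round(4))
print(job.close_job()); print(sensors.get_obs()['clock'])
```

```text
[[0.6242 0.1422 0.087 ]
 [0.5345 0.1354 0.087 ]]
the job is handed in; nothing more can be done
None
the job is handed in; nothing more can be done
```

The job is handed in, about 25 s into the 72 s allowed. The checks I made along the way all point to success, but no verdict is reported.

- **Guard:** I pushed it by its handle until it hit the end stop. The force jumped from about 3 N to 29 N with no further movement. The top view shows the handle moved about 112 mm, so it must have started about 13 mm open, which is within the stated 15 mm. My wrist-camera reading of the guard edge put its centre about 6 mm short of where I expected. That expectation assumed the closed guard is centred on the points, and the hard stop and measured travel outweigh it.
- **Test points:** I pressed red, then yellow, then blue, for roughly 0.6 s each. The contact force rose by roughly 2–4 N, so I estimate each contact gave about 4–5 mm. Side views during the yellow and blue presses show the tip on the contact. For red I have the force reading and matching position, but no picture mid-press and no force reading at full depth. The probe passed over the black point only well above it, while carrying it back to the stand.
- **Probe:** It is back in the fork and released. The wrist and side views show it upright with its collar on the fork, and the seating force was about 4 N.
- **Rest of the bench:** The arm ended clear of everything. In the final side view the bystanders look unmoved, though I did not measure their positions again.

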